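Slide the drilled bat over the jig's studs and lock it with the turn-button

TASK

Swing the jig's wooden turn-button keeper clear to the side, then slide the drilled bat along the jig, without lifting it off, until its three holes drop over the three studs and it lies flat and fully down on the base board. Then swing the keeper back over the bat, all the way to its stop, and leave the mug, cup, jar and bowl around the jig standing where they are.

Things in the scene. Friction and masses are not known exactly. Their poses are not given: they have to be found in the camera images.
- jig: Fixed grey jig on the table; origin on the table top under the centre of the bat's seat, z up. In its frame (mm): base board x -150..175, y -95..95, top at z 16; three steel studs, 8 diameter, domed, tops at z 24, at (34,55), (34,-55), (-34,0); keeper pivot at (-112,0). The bat starts 45..65 toward +x of its seat and must travel toward -x.
- feed_ledge (a point): Centre of the top of the raised feed ledge at the jig's +x end, 24 mm above the table, level with the stud tops; the ledge is 90 (jig x 85..175) x 170 mm (jig y). At the start the bat rides on this ledge and on the two studs nearest it; pushing it along takes up to about 8 N.
- jig_seat (a point): Point on the top of the base board (16 mm above the table) at the centre of the bat's seat; axes as the jig's. With the bat seated, bat_mid is 6 mm above this point and the bat's axes are parallel to the jig's.
- bat_mid (a point): Centre of the bat, a loose wooden plate of about 0.45 kg, 160 (its x) x 150 (y) x 12 mm (z up), too wide to grasp: push its edges. Three 14 mm through holes at its own (34,55), (34,-55), (-34,0) mm match the studs with 3 mm play all round. Starts within 0.25 rad of its seated yaw and 18 mm sideways. Underside 24 mm above the table when riding on the studs, 16 mm when seated.
- bat_top (a point): Centre of the bat's top face, 36 mm above the table while it rides on the studs, 28 mm when seated. When all three holes are over the studs the bat drops by its own weight, or with a light press here (about 5 N).
- keeper (a joint): Angle (rad) of the keeper, a dark wooden turn-button on an upright pivot that stays where it is left (about 1 N at the knob moves it). 0 = closed, at its stop, arm along the jig's +x over the seat; grows as it swings anticlockwise seen from above, to a stop at 1.9; clear of the bat above about 1.4. Underside 30.5 mm above the table: it passes over a seated bat only.
- keeper_knob (a point): Middle of the keeper's upright round knob, 14 mm diameter, 28 mm tall, 58 mm from the pivot, about 54 mm above the table (knob from 39.5 to 67.5 mm). The arm under it is 18 mm wide, from 30.5 to 39.5 mm above the table, and ends 70 mm from the pivot.
- keeper_hinge (a point): Point on the keeper's vertical pivot axis, 35.5 mm above the table; a bolt head there rises to 44.5 mm.
- mug: Bystander: pale round mug with handle, 81x117x92 mm, standing on the table at the jig's +y side; origin at the centre of its underside.
- cup: Bystander: brown eight-sided cup with handle, 85x124x89 mm, beyond the keeper end of the jig; origin at the centre of its underside.
- jar: Bystander: small screw-cap jar, 47x47x60 mm, at the jig's -y side; origin at the centre of its underside.
- bowl: Bystander: round bowl, 112x112x50 mm, beyond the ledge end of the jig; origin at the centre of its underside.

How it is judged (in metres and radians):
On the way, in this order (a step that is already met when the one before it is completed fails the run):
1. the keeper has been swung clear to the side (value of joint keeper above 1.3 rad), for 0.1 s.
2. the bat lies flat on the base board with its holes over the studs (z of bat_mid in the frame of jig_seat between 0.004 and 0.008 m and horizontal distance between bat_mid and jig_seat below 0.006 m and angle between bat_mid's own z axis and vertical below 0.03 rad and angle between the x axis of bat_mid and the x axis of jig, either way round below 0.1 rad), for 0.2 s.
3. the keeper has been swung back over the bat (value of joint keeper below 0.2 rad), for 0.2 s.
At the end, for the whole second after the job is handed in: The bat lies still and flat on the base board (its middle 4 to 8 mm above the board's top and within 6 mm of the seat's centre, tilt under 0.03 rad, square to the jig within 0.1 rad) and the keeper is closed over it (within 0.2 rad of its stop) (all of step 2 and value of joint keeper below 0.2 rad and linear speed of bat below 0.02 m/s); the robot touches nothing.
It fails at once if the bat is lifted off the jig (height (world z) of bat_mid above 0.07 m).
It fails at once if the mug is shifted by more than 30 mm or tipped (distance of mug from where it was at the start of the episode above 0.03 m or angle between mug's own z axis and vertical above 0.3 rad).
It fails at once if the cup is shifted by more than 30 mm or tipped (distance of cup from where it was at the start of the episode above 0.03 m or angle between cup's own z axis and vertical above 0.3 rad).
It fails at once if the jar is shifted by more than 30 mm or tipped (distance of jar from where it was at the start of the episode above 0.03 m or angle between jar's own z axis and vertical above 0.3 rad).
It fails at once if the bowl is shifted by more than 30 mm or tipped (distance of bowl from where it was at the start of the episode above 0.03 m or angle between bowl's own z axis and vertical above 0.3 rad).
It also fails if it takes over 72 s, if anything falls off the work surface, if the arm or the gripper's body presses on something with over 40 N, if the wrist force passes 120 N, or if a joint passes its speed limit or range.

ROBOT

A 7-joint arm with a two-finger parallel gripper is mounted at the origin on the work surface; the furniture and walls round the work are solid. World frame = base frame: x ahead of the robot, y to its left, z up, the work surface at z = 0. Lengths are in mm, angles in rad, forces in N, time in s.
With the tool pointing down it reaches from about 400 to 875 mm from the base axis. Payload 19.3 kg.
Tool frame: the origin (TCP) lies at the very end of the fingers, on their centre line; the grasp point (between the pads) lies 19 mm behind it (grip_point_offset is the z of the grasp point in the tool frame, in mm); z points along the fingers, y is the line along which they close (so a half turn about z gives the same grasp; the last joint's range is limited). The gripper opens to 85 mm and grips with 20 to 120 N. Pads are 22 mm wide; open, the fingers measure 114 mm over their backs; the gripper's body (76 mm by 85 mm) begins 54 mm behind the grasp point. The pads swing forward as they close: fully open they stand 13 mm farther back than shut.
Start: joints at [-1.316, 0.521, -0.036, 1.599, 0.021, 1.021, -0.113], TCP at [199.468, 592.307, 231.291] pointing down, gripper open.
Joint ranges: [-2.91, 2.91], [-0.3, 2.13], [-1.5, 1.42], [0.17, 2.43], [-1.26, 4.41], [0.16, 1.93], [-2.52, 2.52]. Speed limits (rad/s): [1.89, 1.89, 2.39, 2.39, 3.01, 3.01, 3.01].

INTERFACE

Orientations are given as a 3x3 rotation matrix whose columns are the frame's x, y, z axes.
In Python, from workcell import movep, movel, goto_joints, open_gripper, clamp, wait, inverse_kinematics, read_state, camera, PlanningError, finish_job, grip_point_offset gives the robot as it stands. Calls block until the motion is done:
- movep(position, orientation): joint-space move of the TCP to a pose.
- movel(position, frame=None, max_speed=150, guard=None): straight line of the TCP; frame=None keeps the orientation; max_speed is the mean speed in mm/s. With guard (N) it stops when the force on the tool has changed by that much, and returns True; else False.
- goto_joints(angles): joint-space move.
- open_gripper() and clamp(): open the fingers fully, or close them until they stop; the grip force is fixed at half the most.
- wait(seconds).
- inverse_kinematics(position, orientation): joint angles nearest the present ones, or None.
- read_state(): the state.
- camera(name): name is "scene" or "top" or "wrist"; returns a dict with "image" (480x640x3 uint8, blue, green, red), "range_z" (480x640 float32, mm along the optical axis (not along the pixel's ray), 0 where there is no reading), "fx", "fy", "cx", "cy" (pixels), "cam_to_world" (4x4, takes a point from camera to world coordinates). Camera axes: x right, y up, looking along -z (the intrinsics and any distortion apply to the point x, -y, -z); pixel columns grow to the right and rows downward; lengths in mm; the calibration is good to about 2 mm. A picture is of the moment at which its call begins.
A pose or a line that the arm cannot do raises PlanningError and nothing moves.
- finish_job(): hands the job in; it is judged then, once.
The state is a dict: "time": time; "qpos": joint angles; "qvel": joint speeds; "joint_efforts": joint torques, N m; "eef_pos": TCP position; "tool_rot": TCP orientation; "ft_force": force on the tool from outside, world axes, zero at the start; "torque": the same for the moment, N m; "finger_gap": finger opening in mm; "gripper_force": force on a finger pad.
Only numpy, scipy, OpenCV 4.12 (cv2) and the standard library are available. Lean on these libraries where they do the work, as an engineer would, in place of code of your own. Each camera call takes 0.05 s, during which the arm holds its last target. There are 200 camera calls.

## Working session

There is one attempt and no reset: what is moved stays moved. The work goes in short steps, each a Python script; the robot and the scene stay as the last script left them, time stands still between calls to the robot, and variables do not carry over. Pictures are saved under pics/ and viewed, at most 10 in all, crops included, and the job is handed in when it is done.

```bash
ls; mkdir -p pics; python3 - <<'E'
from workcell import *
import cv2, numpy as np
for n in ("top","scene"):
    c=camera(n); cv2.imwrite(f"pics/{n}0.png",c["image"]); np.savez(f"{n}0.npz",**c)
    print(n,c["fx"],c["cx"],c["cy"],np.round(c["cam_to_world"],3).tolist(),[k for k in c])
s=read_state(); print(s["time"],s["eef_pos"],s["tool_rot"],s["ft_force"],grip_point_offset)
E
```

```text
pics
top 574.9940053186184 315.2785787534402 240.4560554850228 [[0.007, 0.99, -0.141, 406.247], [-1.0, 0.006, -0.009, 32.182], [-0.008, 0.141, 0.99, 1174.749], [0.0, 0.0, 0.0, 1.0]] ['image', 'range_z', 'fx', 'fy', 'cx', 'cy', 'cam_to_world']
scene 458.9983688138311 323.91660408105946 230.35473662268075 [[0.837, 0.311, -0.451, 110.305], [-0.547, 0.454, -0.703, -694.165], [-0.014, 0.835, 0.55, 642.679], [0.0, 0.0, 0.0, 1.0]] ['image', 'range_z', 'fx', 'fy', 'cx', 'cy', 'cam_to_world']
0.1 [199.39402751 592.05126484 230.82537109] [[-9.47703002e-01  3.19153505e-01 -2.44784474e-04]
 [ 3.19153594e-01  9.47702567e-01 -9.10182691e-04]
 [-5.85051223e-05 -9.40706713e-04 -9.99999556e-01]] [-0.54325942  0.61811133 -0.45146688] -18.700000000000003
```

View pics/top0.png

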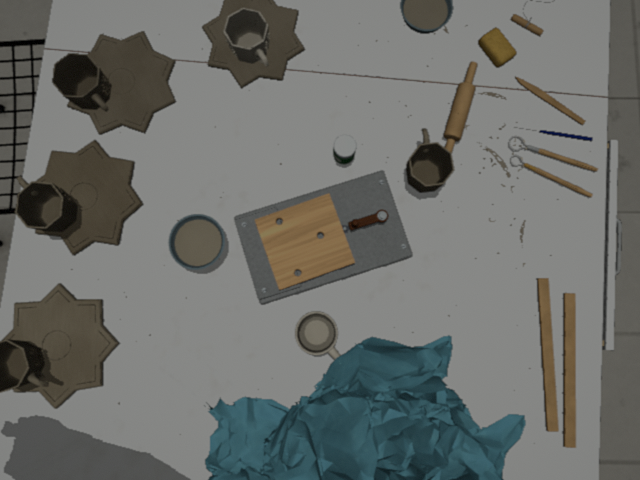

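View pics/scene0.png

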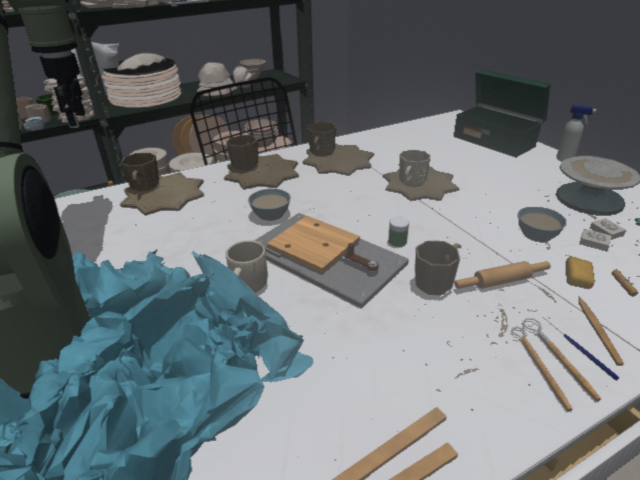

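```bash
cat > h.py <<'E'
import numpy as np, cv2
def ray(c,uv):
    M=np.array(c["cam_to_world"]); uv=np.atleast_2d(uv).astype(float)
    d=np.c_[(uv[:,0]-c["cx"])/c["fx"],-(uv[:,1]-c["cy"])/c["fy"],-np.ones(len(uv))]@M[:3,:3].T
    return M[:3,3],d
def onplane(c,uv,z):
    o,d=ray(c,uv); t=(z-o[2])/d[:,2]; return o+d*t[:,None]
def proj(c,p):
    M=np.array(c["cam_to_world"]); q=(np.atleast_2d(p)-M[:3,3])@M[:3,:3]
    return np.c_[c["cx"]+c["fx"]*q[:,0]/-q[:,2], c["cy"]-c["fy"]*q[:,1]/-q[:,2]]
def cloud(c):
    r=c["range_z"]; v,u=np.mgrid[:480,:640]; o,d=ray(c,np.c_[u.ravel(),v.ravel()])
    return (o+d*r.reshape(-1,1)).reshape(480,640,3)
E
python3 - <<'E'
import cv2,numpy as np
from h import *
a=dict(np.load("top0.npz")); b=dict(np.load("scene0.npz"))
A=cv2.resize(a["image"][165:310,225:425],(800,580),interpolation=cv2.INTER_CUBIC)
cv2.imwrite("pics/topc.png",cv2.convertScaleAbs(A,alpha=1.6))
B=cv2.resize(b["image"][205:305,250:410],(800,500),interpolation=cv2.INTER_CUBIC)
cv2.imwrite("pics/scc.png",cv2.convertScaleAbs(B,alpha=1.6))
P=cloud(a); 
for uv in [(250,260),(400,250),(320,260),(382,216),(365,222),(345,300),(430,167),(345,145),(198,240),(316,330),(100,300)]: print(uv,np.round(P[uv[1],uv[0]]))
hsv=cv2.cvtColor(a["image"],cv2.COLOR_BGR2HSV)
for uv in [(250,260),(300,255),(382,216),(365,222),(345,300)]: print(uv,hsv[uv[1],uv[0]],a["image"][uv[1],uv[0]])
E
```

```text
(250, 260) [530. 174.  24.]
(400, 250) [ 553. -130.   14.]
(320, 260) [529.  33.  41.]
(382, 216) [618. -91.  41.]
(365, 222) [607. -57.  37.]
(345, 300) [452. -19.   2.]
(430, 167) [ 729. -196.    8.]
(345, 145) [759. -16.  61.]
(198, 240) [568. 277.  37.]
(316, 330) [391.  40.   7.]
(100, 300) [448. 477.   9.]
(250, 260) [60  9 85] [82 85 82]
(300, 255) [ 17 113 133] [ 74 108 133]
(382, 216) [ 90  11 121] [121 121 116]
(365, 222) [  9 159  53] [20 30 53]
(345, 300) [ 45   4 136] [134 136 135]
```

View pics/topc.png

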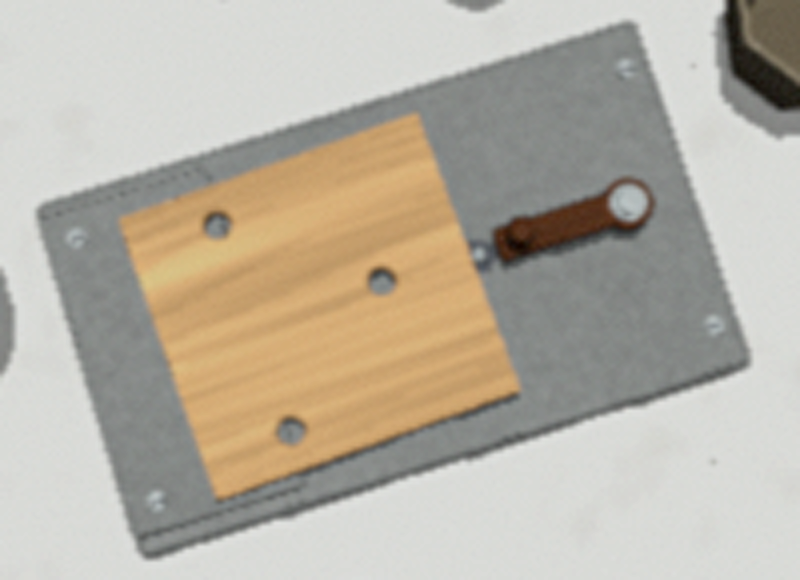

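View pics/scc.png

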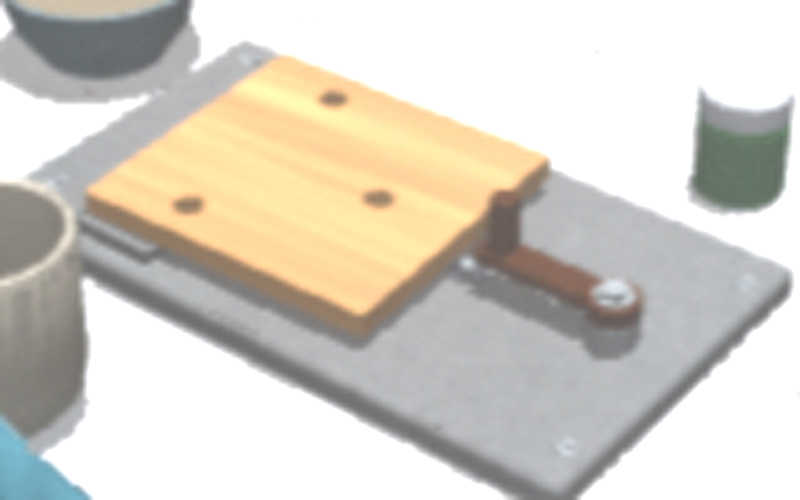

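```bash
cat >> h.py <<'E'
def fit2d(src,dst):  # rigid 2D: dst = R(th) src + t
    a,b=src-src.mean(0),dst-dst.mean(0)
    th=np.arctan2((a[:,0]*b[:,1]-a[:,1]*b[:,0]).sum(),(a*b).sum())
    R=np.array([[np.cos(th),-np.sin(th)],[np.sin(th),np.cos(th)]]); t=dst.mean(0)-R@src.mean(0)
    return th,t,R,dst-(src@R.T+t)
H=np.array([[34,55],[34,-55],[-34,0.]])
def bat(c,box=(225,165,425,310),z=36,g=1):
    x0,y0,x1,y1=box; im=c["image"][y0:y1,x0:x1]; im=cv2.resize(im,None,fx=4,fy=4,interpolation=cv2.INTER_CUBIC)
    h=cv2.cvtColor(im,cv2.COLOR_BGR2HSV); m=cv2.inRange(h,(8,70,90),(28,255,255))
    cs,hi=cv2.findContours(m,cv2.RETR_CCOMP,cv2.CHAIN_APPROX_NONE)
    k=max(range(len(cs)),key=lambda i:cv2.contourArea(cs[i]))
    f=lambda p:(np.asarray(p,float)+.5)/4-.5+[x0,y0]
    box=onplane(c,f(cv2.boxPoints(cv2.minAreaRect(cs[k]))),z)[:,:2]
    ho=[cv2.minEnclosingCircle(q)[0] for i,q in enumerate(cs) if hi[0][i][3]==k and cv2.contourArea(q)>150]
    return box,onplane(c,f(ho),z)[:,:2] if ho else []
E
python3 - <<'E'
from h import *
a=dict(np.load("top0.npz"));b=dict(np.load("scene0.npz"))
f=lambda p:(np.array(p,float)+.5)/4-.5+[225,165]
far=onplane(a,f([(637,22)]),16); farL=onplane(a,f([(40,208)]),24)
bolt=onplane(a,f([(628,202)]),44.5); stud=onplane(a,f([(482,254)]),24); knob=onplane(a,f([(519,228)]),67.5)
scr=onplane(a,f([(626,68),(714,325)]),16);scrL=onplane(a,f([(76,238),(157,501)]),24)
for n in "far farL bolt stud knob scr scrL".split(): print(n,np.round(eval(n),1).tolist())
D=np.r_[far,bolt,stud][:,:2]; S=np.array([[-150,-95],[-112,0],[-34,0.]])
D=np.r_[D,scr[:,:2].mean(0)[None]]; 
th,t,R,res=fit2d(S,D[:3]); print("jig",th,t,res.round(1).tolist())
print("in jig:",[((np.atleast_2d(eval(n))[:,:2]-t)@R).round(1).tolist() for n in "far farL bolt stud knob scr scrL".split()])
print("|knob-bolt|",np.linalg.norm((knob-bolt)[0,:2]))
box,ho=bat(a); print("box",box.round(1).tolist(),np.linalg.norm(np.diff(box,axis=0),axis=1)); 
print("bat centre jig",(box.mean(0)-t)@R); hj=(ho-t)@R; print("holes jig",hj.round(1).tolist())
# scene check of bolt & knob & stud: depth-free triangulation
g=lambda p:(np.array(p,float)+.5)/5-.5+[250,205]
print("scene bolt",onplane(b,g([(615,293)]),44.5).round(1),"stud",onplane(b,g([(468,262)]),22).round(1),"knobtop",onplane(b,g([(505,198)]),67.5).round(1))
P=cloud(a)
for n,uv in dict(mug=(316,330),cup=(430,167),jar=(345,145),bowl=(198,240)).items():
    x,y=uv;Q=P[y-35:y+35,x-45:x+45].reshape(-1,3);Q=Q[(Q[:,2]>25)&(Q[:,2]<110)];lo,hi=Q.min(0),Q.max(0);print(n,lo.round(),hi.round(), ((Q.mean(0)[:2]-t)@R).round())
E
```

```text
far [[719.4, -98.4, 16.0]]
farL [[618.3, 207.0, 24.0]]
bolt [[619.3, -89.9, 44.5]]
stud [[596.0, -17.9, 24.0]]
knob [[601.8, -34.1, 67.5]]
scr [[695.0, -92.5, 16.0], [561.5, -136.0, 16.0]]
scrL [[602.9, 188.2, 24.0], [469.9, 144.4, 24.0]]
jig 1.8755747690199702 [585.0973765   15.88897946] [[-1.3, 0.3], [0.6, 1.1], [0.7, -1.4]]
in jig: [[[-149.3, -93.8]], [[172.3, -89.0]], [[-111.1, -0.9]], [[-35.5, -0.2]], [[-52.7, -0.9]], [[-136.4, -72.3], [-137.8, 68.1]], [[159.1, -68.7], [157.1, 71.3]]]
|knob-bolt| 58.47630598448248
box [[610.9, 166.9], [667.8, 13.6], [524.7, -37.1], [469.6, 113.8]] [163.54052705 151.82458167 160.64487145]
bat centre jig [51.20970507  1.54256268]
holes jig [[82.7, 58.2], [17.8, -0.4], [88.7, -52.0]]
scene bolt [[616.1 -94.8  44.5]] stud [[594.7 -17.   22. ]] knobtop [[599.3 -37.7  67.5]]
mug [327. -47.  25.] [428.  78.  99.] [ 61. 212.]
cup [ 669. -259.   25.] [ 799. -139.   95.] [-241.  -75.]
jar [735. -38.  25.] [780.   7.  68.] [ -80. -152.]
bowl [508. 190.  25.] [619. 333.  56.] [255. -60.]
```

```bash
python3 - <<'E'
from h import *
D=np.array([[719.4,-98.4],[619.3,-89.9],[596,-17.9],[695,-92.5],[561.5,-136],[602.9,188.2],[469.9,144.4]])
S=np.array([[-150,-95],[-112,0],[-34,0],[-137,-70],[-137,70],[161,-70],[161,70.]])
th,t,R,res=fit2d(S,D); print(th,t,(res@R).round(1).tolist())
a=dict(np.load("top0.npz")); box,ho=bat(a)
hw=np.array([[0,0]]*3.__int__() if 0 else ho); 
hj=(ho-t)@R; print(hj.round(1).tolist())
import itertools
best=min((fit2d(H,hj[list(p)]) for p in itertools.permutations(range(3))),key=lambda r:abs(r[3]).sum())
print("bat",best[0],best[1],best[3].round(1).tolist()); print(((box.mean(0)-t)@R).round(1))
np.savez("jig.npz",th=th,t=t,R=R)
from workcell import *
# reach check at some jig poses
def Rt(ang): # tool z down, tool y axis (closing) at world angle ang
    y=np.array([np.cos(ang),np.sin(ang),0]); z=np.array([0,0,-1.]); return np.c_[np.cross(y,z),y,z]
for name,p,z in [("push",(140,0),30),("keep",(-54,-14),50),("keepend",(-125,60),50),("endpush",(85,0),28)]:
    w=t+R@np.array(p)
    for k in range(8):
        q=inverse_kinematics([*w,z],Rt(th+k*np.pi/4)); print(name,w.round(),k,None if q is None else np.round(q,2).tolist())
E
```

```text
File "<stdin>", line 6
    hw=np.array([[0,0]]*3.__int__() if 0 else ho); 
                         ^
SyntaxError: invalid decimal literal
```

```bash
cat >> h.py <<'E'
import itertools
def batpose(c,J,z=36):
    box,ho=bat(c,z=z); hj=(ho-J["t"])@J["R"]
    r=min((fit2d(H,hj[list(p)]) for p in itertools.permutations(range(len(hj)),3)),key=lambda r:abs(r[3]).sum())
    return r[0],r[1],abs(r[3]).max(),(box.mean(0)-J["t"])@J["R"]
def Rt(ang): # tool z down, closing axis y at world angle ang
    y=np.array([np.cos(ang),np.sin(ang),0]); z=np.array([0,0,-1.]); return np.c_[np.cross(y,z),y,z]
E
python3 - <<'E'
from h import *
D=np.array([[719.4,-98.4],[619.3,-89.9],[596,-17.9],[695,-92.5],[561.5,-136],[602.9,188.2],[469.9,144.4]])
S=np.array([[-150,-95],[-112,0],[-34,0],[-137,-70],[-137,70],[161,-70],[161,70.]])
th,t,R,res=fit2d(S,D); print(th,t,(res@R).round(1).tolist())
J=dict(th=th,t=t,R=R); np.savez("jig.npz",**J)
a=dict(np.load("top0.npz")); print("bat",batpose(a,J))
from workcell import *
for name,p,z in [("push",(140,0),30),("keep",(-54,-14),50),("keepend",(-125,60),50),("endpush",(85,0),28)]:
    w=t+R@np.array(p)
    for k in range(8):
        q=inverse_kinematics([*w,z],Rt(th+k*np.pi/4)); print(name,w.round(),k,None if q is None else np.round(q,2).tolist())
E
```

```text
1.884366371837584 [585.3050175   14.92910823] [[0.8, 2.4], [1.8, -0.0], [-0.5, -0.0], [1.0, -1.2], [0.8, -0.8], [-1.6, -0.2], [-2.2, -0.2]]
bat (np.float64(0.04439759185526741), array([52.72766869,  0.78134122]), np.float64(0.2268969716395759), array([52.19840207,  0.993731  ]))
push [542. 148.] 0 [-0.31, 0.71, -0.08, 1.9, 0.11, 0.54, 1.42]
push [542. 148.] 1 [-0.18, 0.72, -0.27, 1.89, 0.33, 0.57, 2.0]
push [542. 148.] 2 [-0.99, 1.04, 1.0, 1.93, -1.17, 0.91, -2.19]
push [542. 148.] 3 [-0.99, 1.04, 1.0, 1.93, -1.17, 0.91, -1.4]
push [542. 148.] 4 [-0.69, 0.78, 0.47, 1.92, -0.61, 0.59, -1.08]
push [542. 148.] 5 [-0.63, 0.76, 0.37, 1.91, -0.49, 0.56, -0.4]
push [542. 148.] 6 [-0.53, 0.73, 0.23, 1.91, -0.3, 0.53, 0.21]
push [542. 148.] 7 [-0.43, 0.72, 0.08, 1.9, -0.11, 0.53, 0.82]
keep [615. -32.] 0 [-0.0, 0.74, -0.06, 1.74, 0.06, 0.66, 1.79]
keep [615. -32.] 1 [0.11, 0.75, -0.23, 1.74, 0.25, 0.69, 2.42]
keep [615. -32.] 2 [-0.7, 1.2, 1.22, 1.78, -1.26, 1.17, -1.88]
keep [615. -32.] 3 [-0.63, 1.05, 1.01, 1.78, -1.08, 0.98, -1.2]
keep [615. -32.] 4 [-0.45, 0.86, 0.63, 1.77, -0.7, 0.76, -0
[... 567 characters left out ...]
, 0.38, 1.86, -0.45, 0.62, 0.04]
keepend [ 567. -122.] 6 [-0.06, 0.72, 0.25, 1.86, -0.29, 0.6, 0.68]
keepend [ 567. -122.] 7 [0.02, 0.71, 0.13, 1.85, -0.15, 0.59, 1.35]
endpush [559.  96.] 0 [-0.21, 0.72, -0.09, 1.88, 0.11, 0.54, 1.51]
endpush [559.  96.] 1 [-0.09, 0.73, -0.26, 1.88, 0.32, 0.58, 2.11]
endpush [559.  96.] 2 [-0.89, 1.05, 1.0, 1.92, -1.17, 0.92, -2.1]
endpush [559.  96.] 3 [-0.89, 1.05, 1.0, 1.92, -1.17, 0.92, -1.31]
endpush [559.  96.] 4 [-0.63, 0.8, 0.51, 1.9, -0.67, 0.61, -0.94]
endpush [559.  96.] 5 [-0.55, 0.77, 0.4, 1.9, -0.53, 0.57, -0.27]
endpush [559.  96.] 6 [-0.46, 0.75, 0.26, 1.9, -0.34, 0.54, 0.35]
endpush [559.  96.] 7 [-0.34, 0.73, 0.09, 1.89, -0.12, 0.53, 0.94]
```

```bash
cat >> h.py <<'E'
def jw(J,p): return J["t"]+J["R"]@np.asarray(p,float)
def kp(J,phi,off,r=58): # tool pose beside the knob
    c,s=np.cos(phi),np.sin(phi); p=np.array([-112+c*r-s*off, s*r+c*off]); return jw(J,p),Rt(J["th"]+3*np.pi/2+phi)
E
python3 - <<'E'
from h import *; from workcell import *
J=dict(np.load("jig.npz")); Z=46
clamp()
w,Ro=kp(J,0,-45); movep([*w,150],Ro); movel([*w,Z],max_speed=120,guard=8)
print(read_state()["eef_pos"],read_state()["finger_gap"])
for phi in np.arange(0,1.7,.2):
    w,Ro=kp(J,phi,-21); g=movel([*w,Z],Ro,max_speed=60,guard=20)
    s=read_state(); print(round(phi,2),g,s["ft_force"].round(1))
    if g: break
w,Ro=kp(J,phi,-35); movel([*w,Z]); movel([*w,170])
print(read_state()["time"])
w=jw(J,(165,0)); movep([*w,170],Rt(J["th"]+3*np.pi/2)); open_gripper()
c=camera("top"); cv2.imwrite("pics/t1.png",cv2.resize(c["image"][165:310,225:425],(800,580))); print(read_state()["time"])
E
```

```text
[645.22397455 -22.62520477  46.71404279] 0.1049668126056711
0.0 False [1.  0.6 0.6]
0.2 False [ 0.5  0.2 -0.1]
0.4 False [-0.2 -0.1  0.3]
0.6 False [-0.   0.1  0.9]
0.8 False [ 0.3  0.2 -0.5]
1.0 False [0.6 0.3 0.3]
1.2 False [ 0.5 -0.4  0.2]
1.4 False [-0.1  0.5  0.5]
1.6 False [0.1 0.4 0.1]
9.2167
11.7167
```

View pics/t1.png

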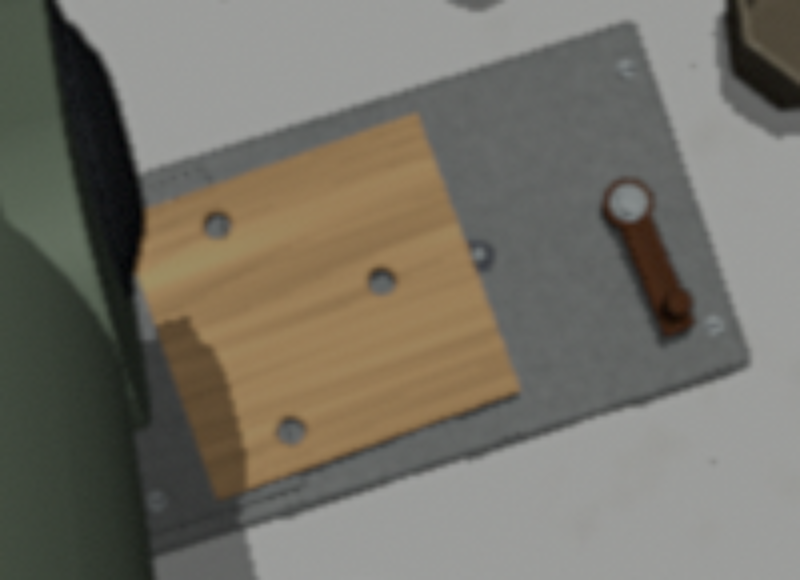

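The keeper has swung from the pivot at (628,202) to the knob at (675,305), about 1.5 rad and clear. The bat hasn't moved. Next I'll touch the ledge and push the bat.

```bash
python3 - <<'E'
from h import *; from workcell import *
J=dict(np.load("jig.npz")); X=lambda x,y=0:jw(J,(x,y))
movel([*X(163),45],max_speed=150,guard=6); print(read_state()["eef_pos"])
g=movel([*X(163),5],max_speed=20,guard=4); s=read_state(); zl=s["eef_pos"][2]; print("touch",g,s["eef_pos"],s["ft_force"])
z=zl+4
np.save("zpush.npy",z)
movel([*s["eef_pos"][:2],z],max_speed=40)
for x in (145,130,115,103):
    g=movel([*X(x),z],max_speed=40,guard=16); s=read_state(); print(x,g,((s["eef_pos"][:2]-J["t"])@J["R"]).round(1),s["ft_force"].round(1))
    if g: break
c=camera("top"); np.savez("t2.npz",**c); cv2.imwrite("pics/t2.png",cv2.resize(c["image"][165:310,225:425],(800,580))); print(s["time"])
try: print(batpose(c,J))
except Exception as e: print(e)
E
```

```text
[535.47326273 170.11219778  45.75295817]
touch True [535.07459032 169.98092423  10.90042784] [-1.15153444 -0.69767038  8.6078431 ]
145 False [1.448e+02 1.000e-01] [ 0.5 -0.7  0.7]
130 False [1.296e+02 1.000e-01] [-0.5 -0.7 -0.3]
115 False [114.7   0. ] [ 0.3 -0.3 -0. ]
103 False [102.8   0. ] [0.1 0.2 0.1]
16.575
min() iterable argument is empty
```

View pics/t2.png

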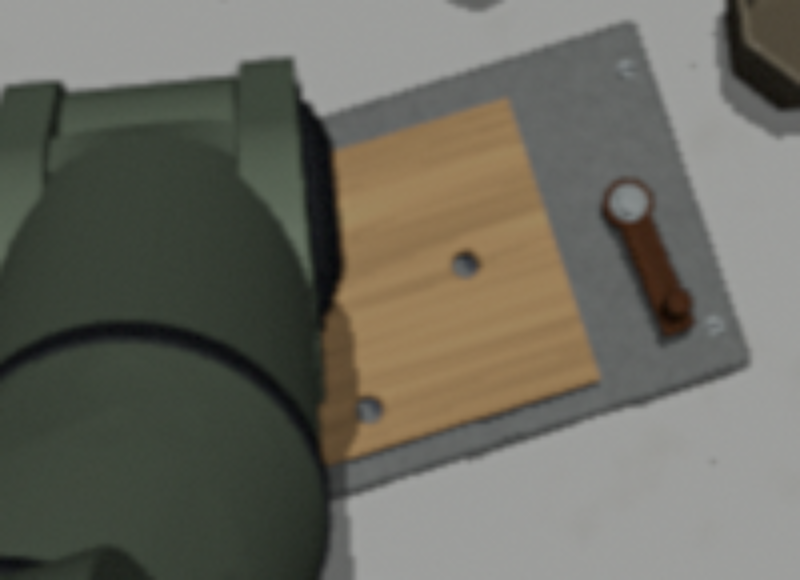

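```bash
cat >> h.py <<'E'
CAND=[np.array(p) for p in itertools.permutations(range(3),2)]
def partpose(c,J,z=36): # from the two visible holes
    box,ho=bat(c,z=z); hj=(ho-J["t"])@J["R"]; i=np.argsort(hj[:,0]); hj=hj[i]
    return fit2d(H[[2,0]],hj[:2]) if len(hj)==2 else hj
E
python3 - <<'E'
from h import *
J=dict(np.load("jig.npz")); c=dict(np.load("t2.npz"))
print(partpose(c,J))
f=lambda p:(np.array(p,float)+.5)/4-.5+[225,165]
for n,p in [("t",[(466,263),(368,408)]),("edge",[(508,98),(598,379)])]: print(n,((onplane(c,f(p),36)[:,:2]-J["t"])@J["R"]).round(1).tolist())
print("edge before",((onplane(c,f([(419,113),(518,391)]),36)[:,:2]-J["t"])@J["R"]).round(1).tolist())
E
```

```text
[[-23.62292983   4.2173869 ]]
t [[-24.4, 3.6], [44.5, 58.3]]
edge [[-70.6, -70.4], [-69.0, 79.1]]
edge before [[-25.3, -76.7], [-29.2, 72.8]]
```

```bash
cat > look.py <<'E'
from h import *; from workcell import *
def look(name,z=36):
    J=dict(np.load("jig.npz")); c=camera("top"); np.savez(name+".npz",**c)
    cv2.imwrite(f"pics/{name}.png",cv2.resize(c["image"][165:310,225:425],(800,580)))
    try: r=batpose(c,J,z); print(name,"yaw %.3f pos %s res %.2f box %s"%(r[0],r[1].round(1),r[2],r[3].round(1)),"t",read_state()["time"]); return r
    except Exception as e: print("no pose",e)
E
python3 - <<'E'
from look import *
J=dict(np.load("jig.npz")); z=float(np.load("zpush.npy")); X=lambda x,y=0:jw(J,(x,y))
movel([*X(112),z],max_speed=60); movel([*X(112),110]); 
movep([*X(20,170),170],Rt(J["th"]+np.pi/2*3)); clamp()
look("t3")
c=dict(np.load("t3.npz")); P=cloud(c); q=P[proj(c,[*X(0,20),36]).astype(int)[0][1],proj(c,[*X(0,20),36]).astype(int)[0][0]]; print("depth bat",q)
E
```

```text
no pose min() iterable argument is empty
depth bat [568.03823794   8.79964722  33.89932084]
```

```bash
python3 - <<'E'
from h import *
J=dict(np.load("jig.npz")); c=dict(np.load("t3.npz")); box,ho=bat(c)
print(((box-J["t"])@J["R"]).round(1).tolist(),((ho-J["t"])@J["R"]).round(1).tolist() if len(ho) else 0)
E
```

```text
[[90.7, -71.3], [-72.8, -71.6], [-70.2, 79.9], [90.4, 79.5]] [[-24.0, 4.2], [44.3, -51.0]]
```

View pics/t3.png

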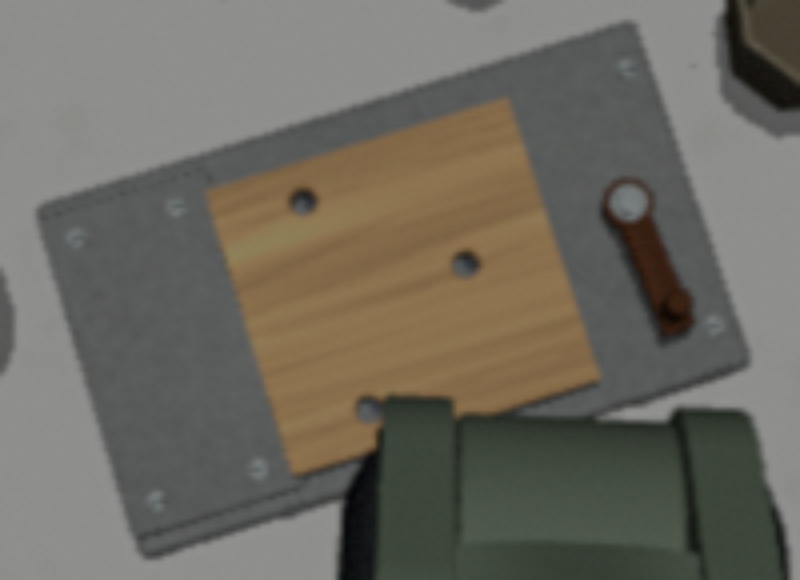

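```bash
python3 - <<'E'
from look import *
J=dict(np.load("jig.npz")); X=lambda x,y=0:jw(J,(x,y)); Ro=Rt(J["th"])
movep([*X(8,103),140],Ro); movel([*X(8,103),29],guard=8)
for y in (93,86.5):
    g=movel([*X(8,y),29],max_speed=20,guard=15); s=read_state(); print(g,((s["eef_pos"][:2]-J["t"])@J["R"]).round(1),s["eef_pos"][2],s["ft_force"].round(1))
movel([*X(8,103),29],max_speed=60); movel([*X(8,103),140])
movep([*X(140,0),160],Rt(J["th"]+3*np.pi/2)); open_gripper(); look("t4")
J=dict(np.load("jig.npz")); c=dict(np.load("t4.npz")); box,ho=bat(c)
print(((box-J["t"])@J["R"]).round(1).tolist(),((ho-J["t"])@J["R"]).round(1).tolist() if len(ho) else 0)
E
```

```text
False [ 8.  93.1] 28.959066990368097 [0.5 0.3 0.2]
False [ 8.  86.7] 28.90942518587424 [-2.8 -2.   0.7]
t4 yaw -0.002 pos [10.3  1.1] res 0.23 box [10.   0.8] t 26.2417
[[91.3, -74.8], [-72.1, -75.6], [-69.9, 76.8], [90.6, 76.8]] [[44.3, 56.1], [-23.5, 1.1], [44.0, -54.0]]
```

```bash
python3 - <<'E'
from look import *
J=dict(np.load("jig.npz")); z=float(np.load("zpush.npy")); X=lambda x,y=0:jw(J,(x,y))
movel([*X(112),60]); movel([*X(112),z],max_speed=80,guard=8)
c=None
for x in (98,95,94,93,92,91):
    g=movel([*X(x),z],max_speed=15,guard=14); s=read_state()
    P=cloud(camera("top")); u,v=proj(dict(np.load("t4.npz")),[*X(-45,20),30])[0].astype(int)
    print(x,g,s["ft_force"].round(1),"bat z",np.median(P[v-4:v+5,u-4:u+5,2]).round(1))
    if g: break
movel([*X(112),z+2],max_speed=60); movel([*X(112),60]); movel([*X(150),160],max_speed=200); look("t5",28)
c=dict(np.load("t5.npz"));P=cloud(c)
for q in [(-60,60),(-60,-60),(60,60),(60,-60)]:
    u,v=proj(c,[*X(*q),30])[0].astype(int); print(q,np.median(P[v-3:v+4,u-3:u+4,2]).round(1))
E
```

```text
98 False [-0.5 -0.1 -0.3] bat z 28.4
95 False [-0.1  0.6  0.1] bat z 29.0
94 False [ 0.6 -0.1  0.4] bat z 28.5
93 False [-0.1  0.8  0.1] bat z 29.4
92 False [-0.4 -0.1  0.7] bat z 29.4
91 False [ 0.2 -0.   1.1] bat z 29.4
t5 yaw -0.001 pos [3.6 0.1] res 0.12 box [3.4 0.4] t 32.2
(-60, 60) 29.3
(-60, -60) 29.5
(60, 60) 29.6
(60, -60) 29.1
```

View pics/t5.png

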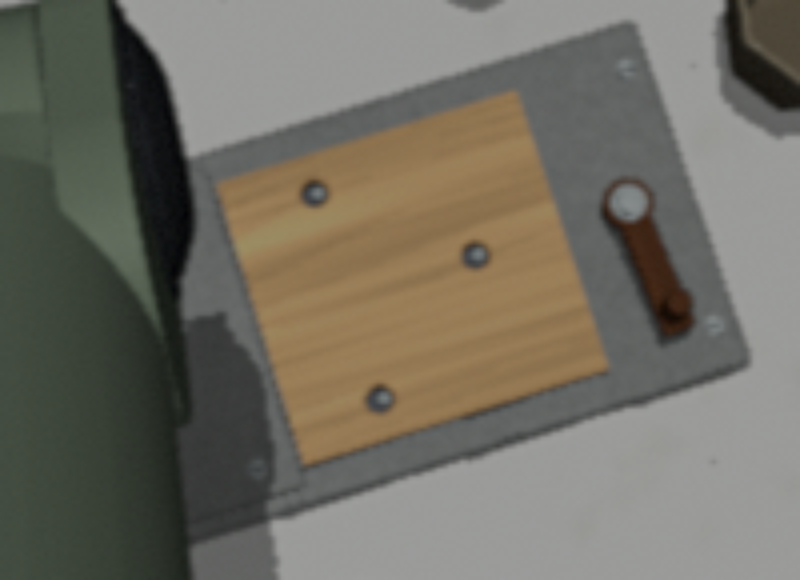

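```bash
python3 - <<'E'
from look import *
J=dict(np.load("jig.npz")); X=lambda x,y=0:jw(J,(x,y)); Z=46
clamp(); movep([*X(5,0),70],Rt(J["th"]+3*np.pi/2))
movel([*X(5,0),36],max_speed=80,guard=8); g=movel([*X(5,0),24],max_speed=15,guard=5); s=read_state(); print("press",g,s["eef_pos"][2],s["ft_force"].round(1))
movel([*X(5,0),110])
w,Ro=kp(J,1.55,40); movep([*w,140],Ro); movel([*w,Z],max_speed=120,guard=8)
for phi in [1.5,1.3,1.1,.9,.7,.5,.3,.1,0,-.05,-.1]:
    w,Ro=kp(J,phi,21); g=movel([*w,Z],Ro,max_speed=60 if phi>.05 else 20,guard=10); s=read_state()
    print(phi,g,s["ft_force"].round(1))
    if g: break
w,Ro=kp(J,max(phi,0),38); movel([*w,Z],max_speed=60); movel([*w,150])
movep([*X(-20,190),220],Ro)
print(read_state()["time"]); look("t6",28)
E
```

```text
press True 28.090457036902563 [-2.9  1.2 11.7]
1.5 False [-0.  -0.2  0.8]
1.3 False [-0.6 -0.5  0.7]
1.1 False [ 0.7 -0.2 -0. ]
0.9 False [-0.5 -0.2 -0.4]
0.7 False [ 0.9 -0.3 -0.7]
0.5 False [0.3 0.2 0.6]
0.3 False [0.1 0.4 0.1]
0.1 False [ 0.2  1.  -1.1]
0 False [ 0.1 -0.2  0.2]
-0.05 True [-2.9 -1.1  1.7]
43.6167
t6 yaw -0.002 pos [3.5 0. ] res 0.12 box [3.1 0.3] t 43.6667
```

View pics/t6.png

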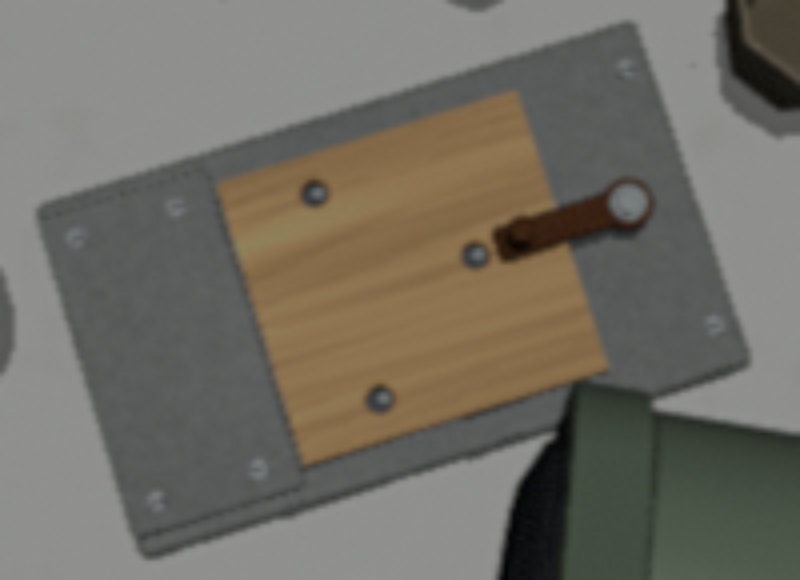

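The keeper is back at its stop (pivot (628,202), knob (519,235)). The bat is down at 28 mm with all three studs showing in its holes, and the robot is clear.

```bash
python3 -c "
from workcell import *
print(finish_job())"
```

```text
the job is handed in; nothing more can be done
None
```

The job is handed in, with no verdict returned: the bat is seated flat over the three studs (top face touched at 28 mm), the keeper is closed at its stop, and no move went near the mug, cup, jar or bowl, though I didn't re-measure them; about 44 s of the 72 s were used.

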